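Free the ratchet pawl of a heat press with the release rod and let the head down

TASK

The hot head of the small label press hangs open on its ratchet: take the yellow-handled release rod from its wooden rest, slip it under the red pawl and ease the pawl up off the ratchet wheel without forcing anything. Keep the pawl up while the head sinks all the way down onto its pad, then draw the rod out so that the pawl drops back in, and lay the rod back in its rest as it lay. Touch the press with nothing but the rod, and leave the other things on the bench where they are.

Things in the scene. Friction and masses are not known exactly. Their poses are not given: they have to be found in the camera images.
- rod_handle (a point): Centre of the loose release rod's square yellow handle, 80 x 18 x 18 mm. Rod about 100 g, balancing 34 mm from here towards the tip. x runs along the rod to its tip, z up as it lies. All on one axis: handle to 40 mm either way, dark collar 12 mm across to +46 mm, then a straight steel shank 8 mm thick with a rounded end.
- rod_tip (a point): The very end of the rod's steel shank, on its axis, 116.5 mm from the handle's centre. Same axes as the handle.
- rest_seat (a point): Fixed wooden rest: where the handle's centre lies when the rod is home and level, 45 mm above the bench. x runs along the rest, the way the rod's tip points when home. A notched board (10 mm thick, its middle 25 mm behind this point) carries the handle: notch 30 mm wide, floor 9 mm below this point, sides 13 mm high, flared. Base board 12 mm thick, 60 mm wide.
- rest_fork (a point): Middle of the rest's other notched board, 85 mm ahead of rest_seat, which carries the rod's shank: 10 mm thick, notch 24 mm wide, floor 4 mm below this point, sides 13 mm high, flared. This point is on the axis of the rod when home. Between the two boards the handle is free for fingers.
- press: Fixed grey clamshell label press, base 300 x 170 mm, top 27 mm up; origin under the base's centre. x points to its back, where the head is hinged; y to its left side, which carries ratchet wheel and red pawl; z up. At a grey side plate (outer face 19 mm in from the pawl's outer face, top 31 mm above pawl_gap) the left side ends; inside it moves the head.
- pawl_gap (a point): Mouth of the gap under the red pawl, in the plane of the pawl's outer face; axes as the press: x back, y straight out of its left side, z up. The wheel's tooth tips are 5.3 mm below it, the pawl's flat underside 5.3 mm above it (pawl in). The flat runs from 8 mm before it to 9 mm behind it in x; then the beak comes down. Rod goes in along -y, lying along y; does not move as the head sinks.
- pawl_pivot (a point): Pivot of the pawl (a pin parallel to the press's y) at the pawl's outer face, 32 mm before pawl_gap in x and 3.3 mm above it. The pawl is 14 mm thick in y, so a rod 14 mm in from pawl_gap lies right under it; 19 mm in it meets the grey side plate. Pawl top 18 mm above pawl_gap; pins and wheel hub stand out 5 mm at most beyond its outer face.
- wheel_axis (a point): Centre of the steel ratchet wheel's outer face: 100 mm across, 24 teeth 6.5 mm deep, 12 mm thick, its face 1 mm in from the pawl's; axis along the press's y. It is fast to the head and turns with it about this axis (the head's hinge).
- pawl (a joint): Pawl angle, rad. 0 = in the teeth; grows as it is lifted. Clear of the tooth tips from about 0.10; a keeper pin stops it hard at 0.135 (underside over pawl_gap then about 4.5 mm higher). A light spring returns it when let go. Carrying the head it is jammed on a tooth: some 3 to 7 N upward near pawl_gap frees it, then 1 to 2 N hold it; its pin is slender and bends above 10 N.
- head (a joint): Head opening, rad. 0 = closed, platen on the orange pad; hangs at about 0.49 or 0.76 at the start (may settle onto its tooth in the first second). A hinge spring balances most of its 2 kg and a damper lets it sink by itself at 0.08 to 0.25 rad/s while the pawl is held clear; if the pawl drops in, it catches on the next tooth, at most 0.26 rad lower.
- tape_mid (a point): Loose roll of amber tape, 68 mm across, 24 mm high; its centre. Bystander.
- roll_mid (a point): Loose roll of white paper labels, 76 mm across, 32 mm high; its centre. Bystander.
- cone_mid (a point): Loose blue thread cone standing up, 64 mm across the foot, 118 mm high; point 59 mm up. Bystander.
- driver_mid (a point): Loose screwdriver with a red handle, lying, 170 mm long; its middle. Bystander.
- carton_mid (a point): Loose cardboard box, 90 x 65 x 50 mm; its centre. Bystander.
- spray_mid (a point): Loose white bottle with a blue cap, 56 mm across, 130 mm high; its centre. Bystander.
- block_mid (a point): Loose wooden pressing block, 100 x 35 x 30 mm; its centre. Bystander.
Not all that is in view belongs to the job. Of the things that look like the part that bears rod_handle, the larger one is meant. Of the things shaped like the part that bears rest_seat, the wooden one is meant.

How it is judged:
On the way, in this order (a step that is already met when the one before it is completed fails the run):
1. the rod lifts the pawl clear of the teeth while the head is still up (value of joint pawl above 0.1 rad and contact force between rod and pawl above 0.2 N and value of joint head above 0.3 rad), for 0.1 s.
2. the head has sunk onto its pad (value of joint head below 0.02 rad), for 0.2 s.
At the end, for the whole second after the job is handed in: Head closed (under 0.02 rad), pawl dropped back in (under 0.05 rad), and the rod lying still in both notches of its rest as at the start: handle centre within 20 mm of its seat sideways, from 6 mm below to 7 mm above it, along the rest within 0.2 rad, tip over the far notch (value of joint head below 0.02 rad and value of joint pawl below 0.05 rad and horizontal distance between rod_handle and rest_seat below 0.02 m and z of rod_handle in the frame of rest_seat between -0.006 and 0.007 m and x of rod_tip in the frame of rest_seat above 0.08 m and angle between the x axis of rod_handle and the x axis of rest_seat, either way round below 0.2 rad and linear speed of rod below 0.02 m/s); the robot touches nothing.
It fails at once if the pawl is forced: the rod presses on it with more than 10 N (contact force between rod and pawl above 10 N).
It fails at once if the rod is jammed against the press (wheel, frame or pawl) with more than 20 N (contact force between rod and press above 20 N).
It fails at once if the fingers or the arm touch the press (over 1 N) (contact force between any of the fingers, the arm and press above 1 N).
It fails at once if a bystander is moved by more than 25 mm (distance of any of tape_mid, roll_mid, cone_mid, driver_mid, carton_mid, spray_mid, block_mid from where it was at the start of the episode above 0.025 m).
It also fails if it takes over 64 s, if anything falls off the work surface, if the arm or the gripper's body presses on something with over 40 N, if the wrist force passes 120 N, or if a joint passes its speed limit or range.

ROBOT

A 6-joint arm with a two-finger parallel gripper is mounted at the origin on the work surface. World frame = base frame: x ahead of the robot, y to its left, z up, the work surface at z = 0. Lengths are in m, angles in rad, forces in N, time in s.
With the tool pointing down it reaches from about 0.275 to 1 m from the base axis. Payload 8.4 kg.
Tool frame: the origin (TCP) lies on the centre line of the jaws, within the pads' length; the fingertips stand 17 mm ahead of it and the grasp point (between the pads) lies 2 mm behind it (bot.tcp_to_tips is the y of the fingertips in the tool frame, in m); y points along the fingers, z is the direction in which the jaws open and shut, and the axes are right-handed (so a half turn about y gives the same grasp; the last joint's range is limited). The gripper opens to 85 mm and grips with 20 to 120 N. Pads are 22 mm wide; open, the fingers measure 114 mm over their backs; the gripper's body (76 mm by 85 mm) begins 54 mm behind the grasp point. The pads swing forward as they close: fully open they stand 13 mm farther back than shut.
Start: joints at [-0.002, 0.353, 1.633, -0, 1.155, -0.002], TCP at [0.625, -0, 0.248] pointing down, gripper open.
Joint ranges: [-2.63, 2.63], [-0.92, 2.1], [0.06, 2.66], [-1.3, 4.44], [0, 2.69], [-3.02, 3.02]. Speed limits (rad/s): [2.22, 2.22, 2.79, 3.14, 3.14, 3.14].

INTERFACE

Orientations are given as a unit quaternion [x, y, z, w].
In Python, from workcell import bot, hand, kinematics, get_obs, vision, hand_in gives the robot as it stands. The module is installed in compiled form; this text tells all that it offers. Calls block until the motion is done:
- bot.reach(position, orientation): joint-space move of the TCP to a pose.
- bot.servo_line(position, ori=None, velocity=0.15): straight line of the TCP; ori=None keeps the orientation; velocity is the mean speed in m/s.
- bot.goto_joints(angles): joint-space move.
- hand.move_gripper(opening, strength=None): finger opening in m; strength is the grip in N (None keeps the last); returns when the fingers have stopped.
- bot.dwell(seconds).
- kinematics.solve_ik(position, orientation): joint angles nearest the present ones, or None.
- get_obs(): the state.
- vision.read_camera(name): name is "scene" or "side" or "wrist"; returns a dict with "frame" (480x640x3 uint8, red, green, blue), "intrinsics" (3x3 intrinsics, pixels), "view" (4x4, takes a point from world to camera coordinates). Camera axes: x right, y down, z forward; pixel columns grow to the right and rows downward; lengths in m; the calibration is good to about 2 mm. A picture is of the moment at which its call begins. There is no depth.
A pose or a line that the arm cannot do raises bot.IKError and nothing moves.
- hand_in(): hands the job in, once; it reports no verdict.
The state is a dict: "time_s": time; "joint_pos": joint angles; "joint_vel": joint speeds; "joint_efforts": joint torques, N m; "position": TCP position; "orientation": TCP orientation; "wrist_force": force on the tool from outside, world axes, zero at the start; "ft_torque": the same for the moment, N m; "gripper_width": finger opening in m.
Only numpy, scipy, OpenCV 4.12 (cv2) and the standard library are available. Lean on these libraries where they do the work, as an engineer would, in place of code of your own. Each camera call takes 0.05 s, during which the arm holds its last target.

## Working session

There is one attempt and no reset: what is moved stays moved. The work goes in short steps, each a Python script; the robot and the scene stay as the last script left them, time stands still between calls to the robot, and variables do not carry over. Pictures are saved under pics/ and viewed, and the job is handed in when it is done.

```bash
mkdir -p pics; ls
python3 - <<'E'
from workcell import bot, hand, kinematics, get_obs, vision
import cv2, numpy as np
for n in ["scene","side","wrist"]:
    c=vision.read_camera(n); cv2.imwrite(f"pics/{n}0.png",c["frame"][:,:,::-1]); np.savez(f"pics/{n}0.npz",**c)
    V=c["view"]; print(n,c["intrinsics"].round(1).tolist(), (-V[:3,:3].T@V[:3,3]).round(3), V[2,:3].round(3))
o=get_obs(); print(o, bot.tcp_to_tips)
E
```

```text
pics
scene [[620.4, 0.0, 329.8], [0.0, 620.4, 241.3], [0.0, 0.0, 1.0]] [ 0.871 -0.756  1.536] [-0.233  0.458 -0.858]
side [[479.1, 0.0, 324.6], [0.0, 479.1, 247.2], [0.0, 0.0, 1.0]] [0.108 0.772 0.797] [ 0.346 -0.717 -0.605]
wrist [[366.3, 0.0, 320.0], [0.0, 366.3, 239.0], [0.0, 0.0, 1.0]] [0.625 0.083 0.376] [-0.002 -0.317 -0.948]
{'time_s': 0.15, 'joint_pos': array([-2.38074566e-03,  3.53511610e-01,  1.63395232e+00, -2.11905398e-05,
        1.15519540e+00, -2.39944165e-03]), 'joint_vel': array([ 8.43497985e-04, -2.64794884e-03, -3.68858734e-03,  9.88277030e-05,
       -6.65557231e-04,  1.03964275e-03]), 'joint_efforts': array([-7.39769093e-04, -6.05638933e+01, -3.42338884e+01, -2.29960733e-05,
        6.16452831e-03, -4.00942213e-05]), 'position': array([6.24660573e-01, 6.52923422e-06, 2.47724741e-01]), 'orientation': array([ 0.50027763, -0.50025559,  0.49973064, -0.49973586]), 'wrist_force': array([-0.50932295, -0.94656085,  0.04387181]), 'ft_torque': array([ 0.00766957, -0.02287463, -0.01986506]), 'gripper_width': 0.08531754123455026} 0.017
```

View pics/scene0.png

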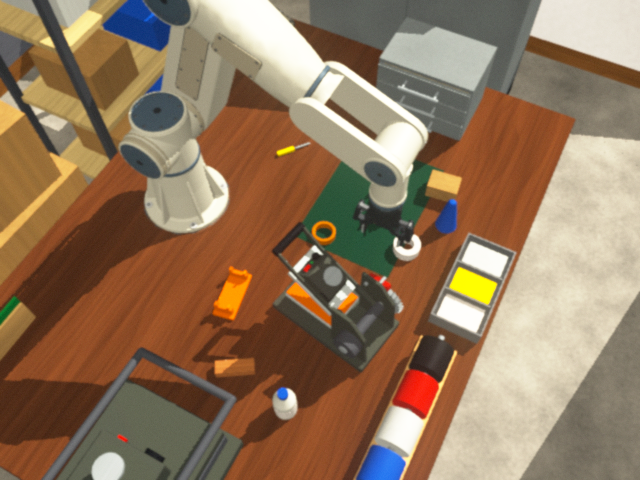

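View pics/side0.png

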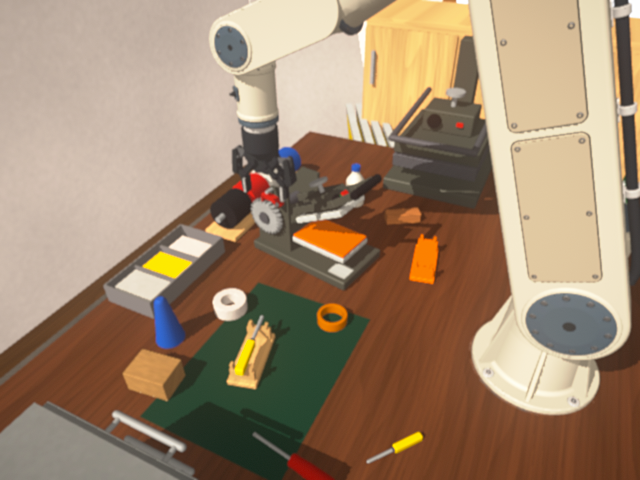

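View pics/wrist0.png

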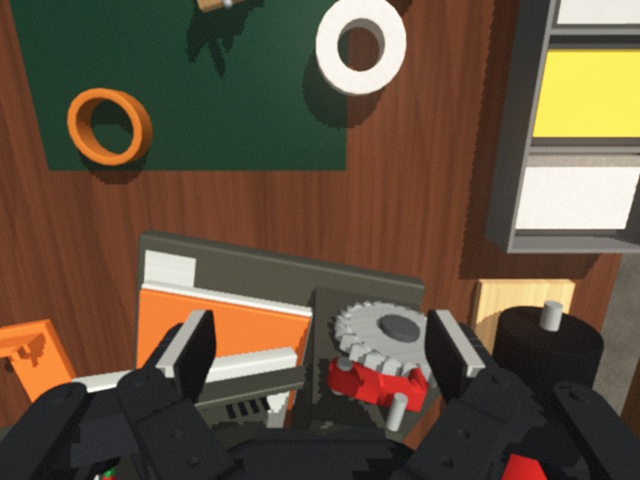

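Rod candidates (side picture):
- Yellow handle lying in the wooden rest, at (245,358).
- Smaller yellow-handled screwdriver, at (400,446).

I choose the one in the rest, as it is the larger.

Rest candidates: the wooden rest at (252,355) and an orange one at (425,258). I choose the wooden one and check both choices in a close crop.

Run:
```python
import cv2
a=cv2.imread("pics/side0.png")
x=cv2.resize(a[300:400,200:300],None,fx=4,fy=4,interpolation=cv2.INTER_CUBIC)
y=cv2.resize(a[170:290,230:390],None,fx=4,fy=4,interpolation=cv2.INTER_CUBIC)[:400,:400]
cv2.imwrite("pics/crop1.png",cv2.hconcat([x,y]))
```

```text
(no output)
```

View pics/crop1.png

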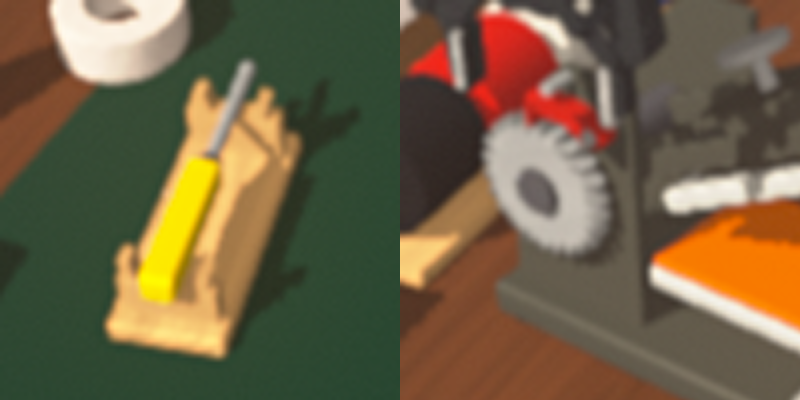

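The left crop shows the rod in the wooden rest: handle at full-image (245,355), tip at (262,316). The right crop shows the wheel face at about (266,217) with the red pawl above it. Next I measure roughly from the side view, then look closely with the wrist camera.

```bash
cat > h.py <<'E'
from workcell import bot, hand, kinematics, get_obs, vision, hand_in
import cv2, numpy as np
from scipy.spatial.transform import Rotation as R
def cam(n,name):
    c=vision.read_camera(n); cv2.imwrite(f"pics/{name}.png",c["frame"][:,:,::-1]); np.savez(f"pics/{name}.npz",**c); return c
def load(name): return dict(np.load(f"pics/{name}.npz"))
def ray(c,uv):
    V=c["view"]; K=c["intrinsics"]; o=-V[:3,:3].T@V[:3,3]
    d=V[:3,:3].T@np.linalg.solve(K,[uv[0],uv[1],1.]); return o,d/np.linalg.norm(d)
def plane(c,uv,z):
    o,d=ray(c,uv); return o+d*(z-o[2])/d[2]
def proj(c,p):
    V=c["view"]; q=c["intrinsics"]@(V[:3,:3]@np.asarray(p)+V[:3,3]); return q[:2]/q[2]
def tri(rs):
    A=np.zeros((3,3)); b=np.zeros(3)
    for o,d in rs:
        P=np.eye(3)-np.outer(d,d); A+=P; b+=P@o
    p=np.linalg.solve(A,b); return p,[np.linalg.norm(np.cross(p-o,d)) for o,d in rs]
# tool: y down, z(opening) at yaw; returns quat. rod dir angle a (world xy); camera sits opposite to rod dir
def down(a, tilt=0.0):
    r=np.array([np.cos(a),np.sin(a),0]); y=np.array([0,0,-1.]); x=np.array(r)
    # start orientation: determine sign by comparing
    z=np.cross(x,y); M=R.from_matrix(np.c_[x,y,z])
    return M
E
python3 - <<'E'
from h import *
c=load("side0")
for uv,z in [((240,372),.045),((253,340),.045),((262,316.5),.045),((266,217),.08),((335,320),.01),((229,304),.016),((166,325),.05),((155,375),.04)]: print(uv,plane(c,uv,z).round(3))
o=get_obs(); print(R.from_quat(o["orientation"]).as_matrix().round(2))
E
```

```text
(240, 372) [0.515 0.31  0.045]
(253, 340) [0.536 0.23  0.045]
(262, 316.5) [0.555 0.164 0.045]
(266, 217) [ 0.72  -0.132  0.08 ]
(335, 320) [0.42  0.075 0.01 ]
(229, 304) [0.663 0.139 0.016]
(166, 325) [0.724 0.277 0.05 ]
(155, 375) [0.663 0.384 0.04 ]
[[ 0. -0.  1.]
 [-1. -0.  0.]
 [ 0. -1. -0.]]
```

Run:
```python
from h import *
bot.reach([0.565,0.14,0.26],down(-1.31).as_quat())
print(get_obs()["time_s"],get_obs()["joint_pos"].round(2)); cam("wrist","w1");
```

```text
0.8083 [ 0.24  0.28  1.72 -0.    1.15 -0.02]
```

View pics/w1.png

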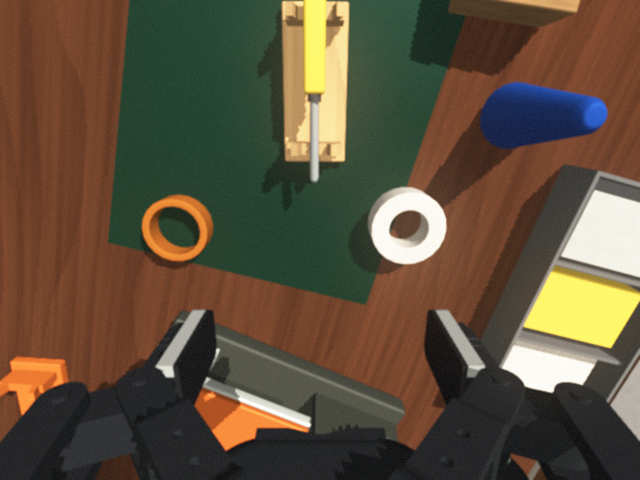

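The wrist picture shows the rod from above: handle/collar joint at (315,93), tip at (315,181). The press's left base edge runs from about (180,315) to (403,407).

Run:
```python
from h import *
c=load("w1"); im=c["frame"]
hsv=cv2.cvtColor(im,cv2.COLOR_RGB2HSV)
m=cv2.inRange(hsv,(22,150,120),(34,255,255)); m[:, :250]=0; m[:,380:]=0; m[150:]=0
ys,xs=np.nonzero(m); print(xs.min(),xs.max(),ys.max())
for r in (10,40,80): q=xs[ys==r]; print(r,q.min(),q.max())
A=plane(c,(315.2,93),.045);T=plane(c,(314.8,181),.045)
print("collar",A.round(4),"tip",T.round(4),np.linalg.norm(T-A)," expect .0765")
for r in (10,80):
    q=xs[ys==r]; P=plane(c,((q.min()+q.max())/2,r),.054); print(P.round(4)); 
d=T-P; print("dir",np.degrees(np.arctan2(d[1],d[0])))
e1=plane(c,(180,312),.027);e2=plane(c,(403,405),.027);d=e2-e1;print("press edge",e1.round(3),e2.round(3),np.degrees(np.arctan2(d[1],d[0])),np.linalg.norm(d))
```

```text
303 325 93
10 303 307
40 304 325
80 304 323
collar [0.535 0.238 0.045] tip [0.5542 0.1636 0.045 ] 0.07684793860616919  expect .0765
[0.5118 0.2949 0.054 ]
[0.5313 0.247  0.054 ]
dir -74.6539993218078
press edge [ 0.447 -0.02   0.027] [ 0.729 -0.078  0.027] -11.60360955893956 0.2882229130872467
```

Run:
```python
from h import *
p,e=tri([ray(load("wrist0"),(402,328)),ray(load("side0"),(264,218.7))]); print("hub",p.round(4),np.round(e,4))
yaw=np.radians(-11.6); px=np.array([np.cos(yaw),np.sin(yaw),0]); py=np.array([-np.sin(yaw),np.cos(yaw),0])
gap=p+px*-0.01+np.array([0,0,.058])
o=get_obs()
for tilt in (30,45,55):
  for back in (0.13,0.16):
    x=-py
    M=R.from_rotvec(-px*np.radians(tilt))*down(np.arctan2(x[1],x[0]))
    Y=M.as_matrix()[:,1]
    pos=gap-Y*back+np.array([0,0,.03])
    print(tilt,back,Y.round(2),pos.round(3),kinematics.solve_ik(pos,M.as_quat()))
```

```text
hub [ 0.6923 -0.0819  0.113 ] [0.0004 0.0004]
30 0.13 [-0.1  -0.49 -0.87] [ 0.696 -0.016  0.314] [ 0.19220897  0.52075621  1.32642506 -0.4804434   1.51940729  0.47506216]
30 0.16 [-0.1  -0.49 -0.87] [ 0.699 -0.002  0.34 ] [ 0.21071849  0.51394441  1.28140488 -0.47566179  1.57367798  0.46713957]
45 0.13 [-0.14 -0.69 -0.71] [0.701 0.01  0.293] [ 0.30364269  0.64163131  1.28244905 -0.66913146  1.64784184  0.60400695]
45 0.16 [-0.14 -0.69 -0.71] [0.705 0.031 0.314] [ 0.32701073  0.64221475  1.23415195 -0.66281484  1.69902098  0.59185527]
55 0.13 [-0.16 -0.8  -0.57] [0.704 0.024 0.276] [ 0.35883383  0.73505664  1.25125312 -0.78015843  1.73897573  0.66710346]
55 0.16 [-0.16 -0.8  -0.57] [0.709 0.048 0.293] [ 0.38411567  0.74094427  1.20054779 -0.77334576  1.78730984  0.6520706 ]
```

Run:
```python
from h import *
hub=np.array([0.6923,-0.0819,0.113])
yaw=np.radians(-11.6); px=np.array([np.cos(yaw),np.sin(yaw),0]); py=np.array([-np.sin(yaw),np.cos(yaw),0])
gap=hub+px*-0.01+np.array([0,0,.058])
def go(tilt,back,dz,dx,n):
    x=-py
    M=R.from_rotvec(-px*np.radians(tilt))*down(np.arctan2(x[1],x[0]))
    Y=M.as_matrix()[:,1]
    bot.reach(gap-Y*back+np.array([0,0,dz])+px*dx,M.as_quat()); bot.dwell(.2); c=cam("wrist",n)
    print(proj(c,gap),proj(c,hub),get_obs()["time_s"],get_obs()["wrist_force"])
go(45,.16,.04,-.04,"w2"); go(55,.14,.07,.04,"w3")
```

```text
[367.4788477 179.5972024] [374.64413415 128.61363071] 1.775 [ 0.15429341 -0.02043438  0.20440446]
[271.93563842 144.69289775] [285.97317922  85.2928585 ] 2.4417 [ 0.92093768 -0.53030498  0.50321929]
```

View pics/w2.png

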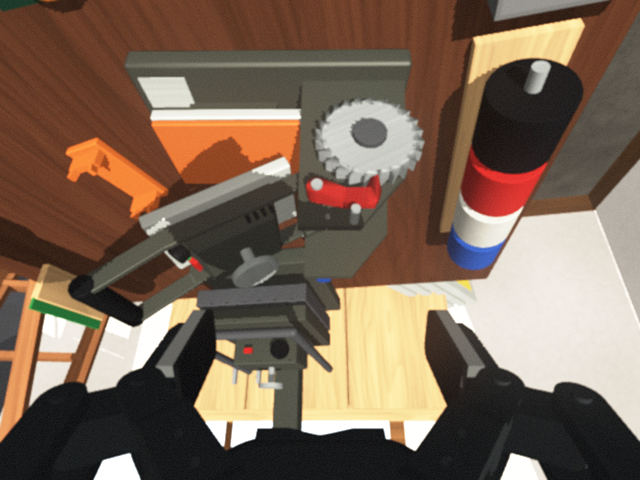

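View pics/w3.png

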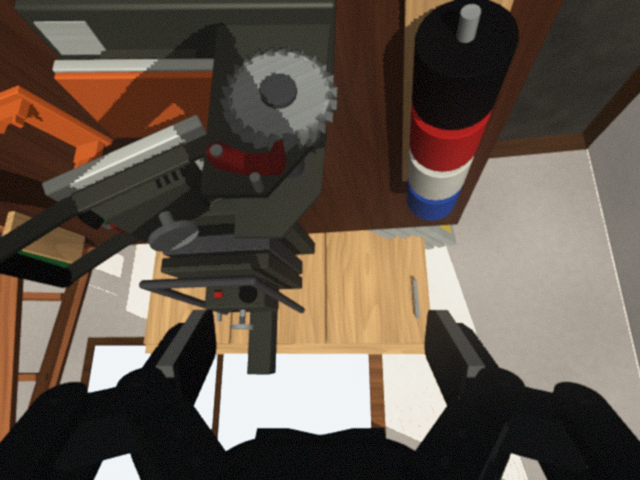

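```bash
cat >> h.py <<'E'
def camgo(C,gapxyz,px,tilt,n,dry=False,yaw=0):
    """put wrist camera centre at C, tool tilted about px"""
    c=load("w2"); 
    z=np.array([0,0,1.]); py=np.cross(z,px); x=-py
    M=R.from_rotvec(z*yaw)*R.from_rotvec(-px*np.radians(tilt))*down(np.arctan2(x[1],x[0]))
    pos=C-M.as_matrix()@CAMOFF
    q=kinematics.solve_ik(pos,M.as_quat())
    print("tcp",pos.round(3),"ik",None if q is None else np.round(q,2))
    if dry or q is None: return
    bot.reach(pos,M.as_quat()); bot.dwell(.25); return cam("wrist",n)
E
python3 - <<'E'
from h import *
V=load("w3")["view"]; o=get_obs(); C=-V[:3,:3].T@V[:3,3]
off=R.from_quat(o["orientation"]).as_matrix().T@(C-o["position"]); print(off)
open("h.py","a").write(f"CAMOFF=np.array({off.tolist()})\n")
import h; h.CAMOFF=off
hub=np.array([0.6923,-0.0819,0.113])
yaw=np.radians(-11.6); px=np.array([np.cos(yaw),np.sin(yaw),0]); py=np.array([-np.sin(yaw),np.cos(yaw),0])
gap=hub+px*-0.01+np.array([0,0,.05])
for t in (50,65): 
  for dx in (-.04,.04): camgo(gap+py*.21+px*dx+np.array([0,0,.09]),gap,px,t,"",dry=True)
E
```

```text
[-8.03074013e-02 -1.27926428e-01 -4.84453016e-05]
tcp [ 0.656 -0.013  0.232] ik [ 0.32  0.66  1.45 -0.73  1.57  0.73]
tcp [ 0.734 -0.029  0.232] ik [ 0.27  0.76  1.25 -0.75  1.61  0.63]
tcp [ 0.655 -0.013  0.272] ik [ 0.37  0.73  1.4  -0.89  1.77  0.75]
tcp [ 0.734 -0.029  0.272] ik [ 0.32  0.82  1.2  -0.94  1.79  0.65]
```

Run:
```python
from h import *
hub=np.array([0.6923,-0.0819,0.113])
yaw=np.radians(-11.6); px=np.array([np.cos(yaw),np.sin(yaw),0]); py=np.array([-np.sin(yaw),np.cos(yaw),0])
gap=hub+px*-0.01+np.array([0,0,.05])
camgo(gap+py*.21+px*-.04+np.array([0,0,.09]),gap,px,60,"w4")
camgo(gap+py*.21+px*.04+np.array([0,0,.07]),gap,px,60,"w5")
print(get_obs()["time_s"])
ims=[cv2.rotate(cv2.imread(f"pics/{n}.png"),cv2.ROTATE_180) for n in("w4","w5")]
cv2.imwrite("pics/w45.png",cv2.resize(cv2.hconcat([i[160:] for i in ims]),(800,200)))
```

```text
tcp [ 0.655 -0.014  0.259] ik [ 0.35  0.7   1.42 -0.84  1.7   0.75]
tcp [ 0.734 -0.03   0.239] ik [ 0.3   0.82  1.23 -0.87  1.71  0.67]
4.0
```

View pics/w4.png

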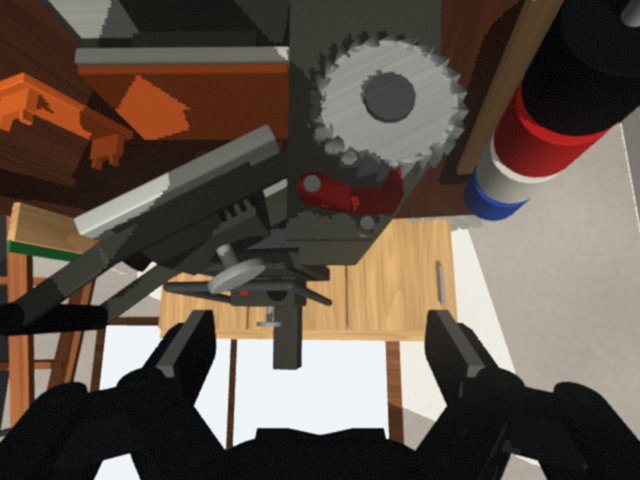

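View pics/w5.png

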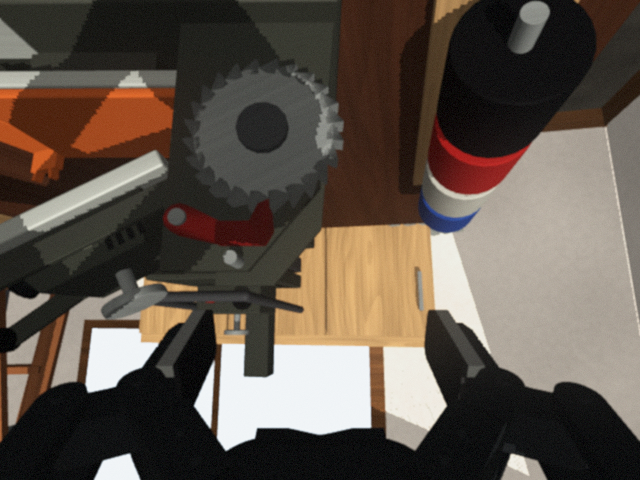

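Run:
```python
import cv2,numpy as np
a=cv2.imread("pics/w4.png")[130:250,290:420]; b=cv2.imread("pics/w5.png")[170:290,155:285]
f=lambda i:cv2.resize(np.clip((i/255.)**.5*255,0,255).astype('uint8'),None,fx=3,fy=3,interpolation=cv2.INTER_CUBIC)
cv2.imwrite("pics/c45.png",cv2.hconcat([f(a),f(b)]))
```

```text
(no output)
```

View pics/c45.png

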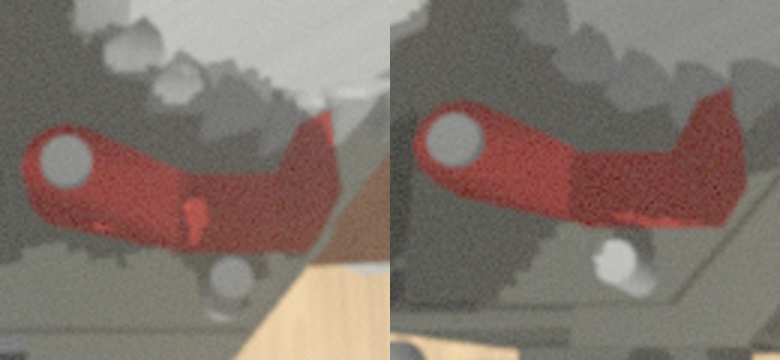

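The close views show the pawl upside down. Pivot pin at w4 (312,184) and w5 (177,216). The flat underside's ends are at w4 (352,188) and (383,188), and at w5 (216,221) and (249,221). The beak tip is at (400,167) and (268,200).

Run:
```python
from h import *
a,b=load("w4"),load("w5")
F=dict(pin=((312,183.7),(176.7,216.3)),flatL=((351.7,188.3),(216,220.7)),flatR=((382.7,188.3),(249,220.7)),beak=((400,167.3),(268.3,200)),hub=((388,97),(262,128)))
P={}
for k,(u,v) in F.items():
    P[k],e=tri([ray(a,u),ray(b,v)]); print(k,P[k].round(4),np.round(e,4))
for k,(w2) in dict(pin=(317,185),hub=(369,132)).items(): print(k,"reproj w2",proj(load("w2"),P[k]),w2, proj(load("wrist0"),P[k]),proj(load("side0"),P[k]))
yaw=np.radians(-11.6); px=np.array([np.cos(yaw),np.sin(yaw),0]); py=np.array([-np.sin(yaw),np.cos(yaw),0])
for k in P: 
    d=P[k]-P["flatL"]; print(k,(d@px).round(4),(d@py).round(4),d[2].round(4))
d=P["hub"]-P["pin"]
```

```text
pin [ 0.6405 -0.0668  0.1785] [0. 0.]
flatL [ 0.6635 -0.0705  0.1816] [0.0002 0.0002]
flatR [ 0.6814 -0.0762  0.181 ] [0.0001 0.0001]
beak [ 0.6921 -0.078   0.1683] [0.0002 0.0002]
hub [ 0.6868 -0.0771  0.1217] [0.0005 0.0005]
pin reproj w2 [316.66736564 183.84766008] (317, 185) [344.85325509 362.91225276] [277.02827292 204.3109763 ]
hub reproj w2 [368.87466114 133.07215423] (369, 132) [398.31035064 328.35129057] [264.72466066 217.22574713]
pin -0.0233 -0.001 -0.0031
flatL 0.0 0.0 0.0
flatR 0.0186 -0.002 -0.0006
beak 0.0294 -0.0016 -0.0134
hub 0.0241 -0.0018 -0.0599
```

Run:
```python
from h import *
s=load("scene0")
for uv in [(378,62),(388,28),(497,45),(470,138),(380,95)]:
    print(uv,[plane(s,uv,z).round(2).tolist() for z in (0,.12,.2)])
yaw=np.radians(-11.6); px=np.array([np.cos(yaw),np.sin(yaw),0])
py=np.array([-np.sin(yaw),np.cos(yaw),0])
tip=np.array([.5542,.1636,.045])
for dx,h in((-.04,.09),(.04,.07)): camgo(tip+py*.21+px*dx+np.array([0,0,h]),None,px,60,"",dry=True)
```

```text
(378, 62) [[0.27, 0.79, 0.0], [0.32, 0.67, 0.12], [0.35, 0.59, 0.2]]
(388, 28) [[0.23, 0.96, 0.0], [0.28, 0.83, 0.12], [0.31, 0.74, 0.2]]
(497, 45) [[0.61, 1.06, 0.0], [0.63, 0.92, 0.12], [0.65, 0.82, 0.2]]
(470, 138) [[0.68, 0.61, 0.0], [0.69, 0.51, 0.12], [0.7, 0.43, 0.2]]
(380, 95) [[0.34, 0.65, 0.0], [0.38, 0.54, 0.12], [0.41, 0.47, 0.2]]
tcp [0.527 0.229 0.141] ik [ 0.71  0.86  1.41 -0.57  1.78  1.07]
tcp [0.605 0.213 0.121] ik [ 0.64  0.95  1.26 -0.64  1.79  0.99]
```

Before grasping, I check the camera's height bias. I take the same pair of tilted views at the rod tip, whose true height of 45 mm is known.

Run:
```python
from h import *
yaw=np.radians(-11.6); px=np.array([np.cos(yaw),np.sin(yaw),0])
py=np.array([-np.sin(yaw),np.cos(yaw),0]); tip=np.array([.5542,.1636,.045])
camgo(tip+py*.21+px*-.04+np.array([0,0,.25]),None,px,60,"w6a")
camgo(tip+py*.21+px*-.04+np.array([0,0,.09]),None,px,60,"w6")
camgo(tip+py*.21+px*.04+np.array([0,0,.07]),None,px,60,"w7")
o=get_obs();print(o["time_s"],o["wrist_force"])
f=lambda i:cv2.resize(i,None,fx=4,fy=4,interpolation=cv2.INTER_CUBIC)
r=[]
for n in("w6","w7"):
    u,v=proj(load(n),tip); print(u,v); u,v=int(u),int(v); u0=max(u-50,0);v0=max(v-60,0); print("crop origin",u0,v0)
    r.append(f(cv2.imread(f"pics/{n}.png")[v0:v0+110,u0:u0+100]))
cv2.imwrite("pics/c67.png",cv2.hconcat(r))
```

```text
tcp [0.527 0.229 0.301] ik [ 0.71  0.68  1.36 -0.61  1.97  0.94]
tcp [0.527 0.229 0.141] ik [ 0.71  0.86  1.41 -0.57  1.78  1.07]
tcp [0.605 0.213 0.121] ik [ 0.64  0.95  1.26 -0.64  1.79  0.99]
7.2833 [ 0.0211084   0.5448738  -0.13742642]
384.1439130264622 160.8608670139086
crop origin 334 100
254.66127448023647 193.46434530939294
crop origin 204 133
```

View pics/c67.png

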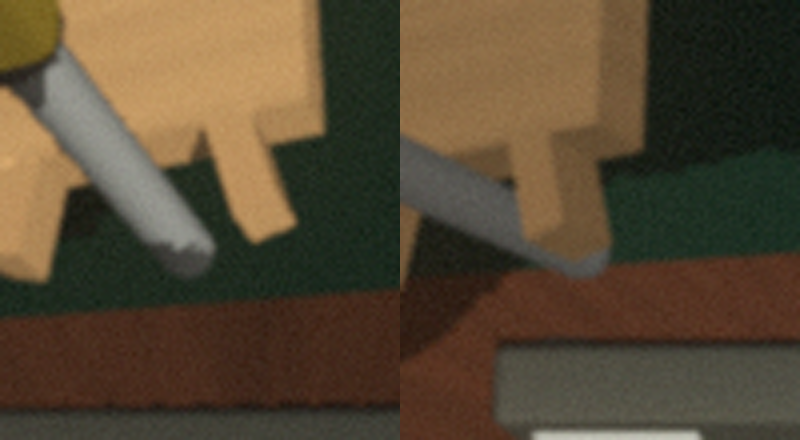

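Run:
```python
from h import *
p,e=tri([ray(load("w6"),(380.5,162.5)),ray(load("w7"),(249,195.5))]); print(p.round(4),np.round(e,4))
s=np.array([.5532,.1675,.045])
for n in("w6","w7"): print(proj(load(n),s))
```

```text
[0.552  0.1669 0.0472] [0. 0.]
[382.2478    158.4052732]
[250.61096904 191.49596813]
```

The height check reads the rod tip 2.2 mm too high, so I take 2.2 mm off the camera's z and put pawl_gap at z ≈ 0.1736. Now I grasp the rod.

```bash
cat >> h.py <<'E'
AR=np.radians(-75.2); rr=np.array([np.cos(AR),np.sin(AR),0]); TIP=np.array([.5537,.1635,.045]); HC=TIP-.1165*rr
GR=.018; GP=HC+GR*rr; GP[2]=.043
E
python3 - <<'E'
from h import *
q=down(AR).as_quat(); print(HC,GP)
o=get_obs(); bot.servo_line(o["position"]+np.array([0,0,.12]),velocity=.25)
bot.reach(GP+np.array([0,0,.12]),q)
hand.move_gripper(.06,40)
bot.servo_line(GP+np.array([0,0,.03]),velocity=.2)
bot.servo_line(GP,velocity=.06)
bot.dwell(.2); o=get_obs(); print(o["time_s"],o["position"].round(4),o["wrist_force"].round(2))
hand.move_gripper(.010,40); bot.dwell(.2); o=get_obs(); print(o["time_s"],o["gripper_width"],o["wrist_force"].round(2),o["ft_torque"].round(3))
cam("wrist","w8"); cam("side","s8")
E
```

```text
[0.52394057 0.27613492 0.045     ] [0.52853859 0.2587321  0.043     ]
10.65 [0.5288 0.2588 0.0433] [1.21 0.15 0.18]
11.3 0.017598346769105183 [-0.2  -1.32  3.2 ] [-0.056  0.062  0.018]
```

View pics/s8.png

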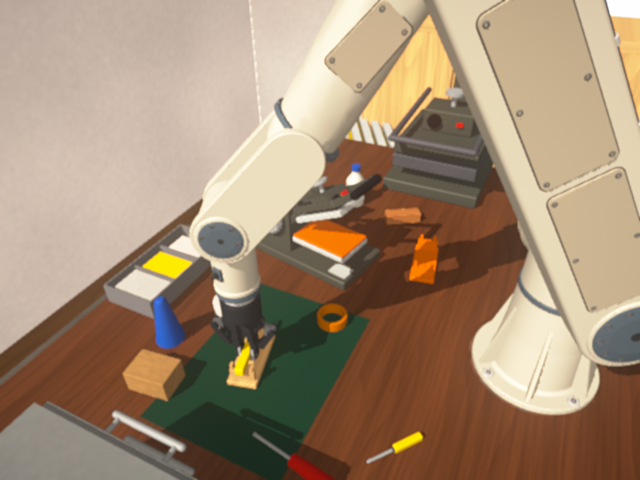

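View pics/w8.png

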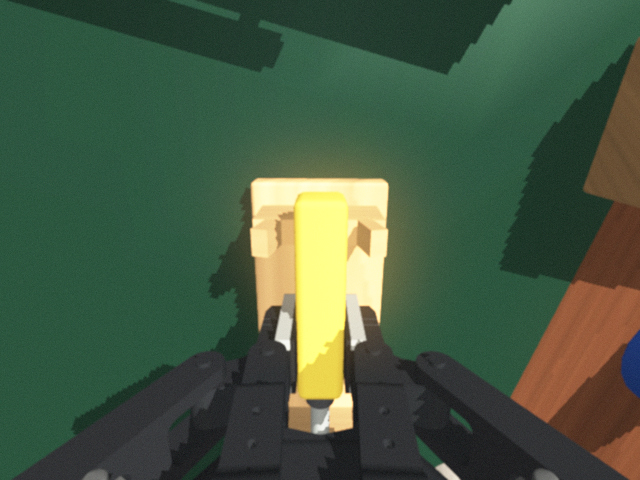

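The rod is held: width 17.6 mm, and the wrist view shows the handle between the pads with its back end at about (321,195). I check the grip's position along the rod, then lift.

Run:
```python
from h import *
c=load("w8"); E=plane(c,(321,196),.054); T=get_obs()["position"]
print("tcp->back end along rod", (E-T)@rr, "expect", -.058, "lateral",(E-T)@np.array([-rr[1],rr[0],0]))
print("collar",(plane(c,(320,397),.054)-T)@rr,"expect .022")
o=get_obs(); bot.servo_line(T+np.array([0,0,.05]),velocity=.08); bot.servo_line(T+np.array([0,0,.2]),velocity=.25); bot.dwell(.3)
o=get_obs(); print(o["time_s"],o["position"].round(4),o["gripper_width"],o["wrist_force"].round(2),o["ft_torque"].round(3)); cam("wrist","w9"); cam("side","s9")
```

```text
tcp->back end along rod -0.05826867875989578 expect -0.058 lateral 0.0007904861152370525
collar 0.02228229126296798 expect .022
13.225 [0.5283 0.2585 0.2419] 0.01760626862651948 [-0.27 -0.26 -1.1 ] [0.013 0.002 0.056]
```

View pics/w9.png

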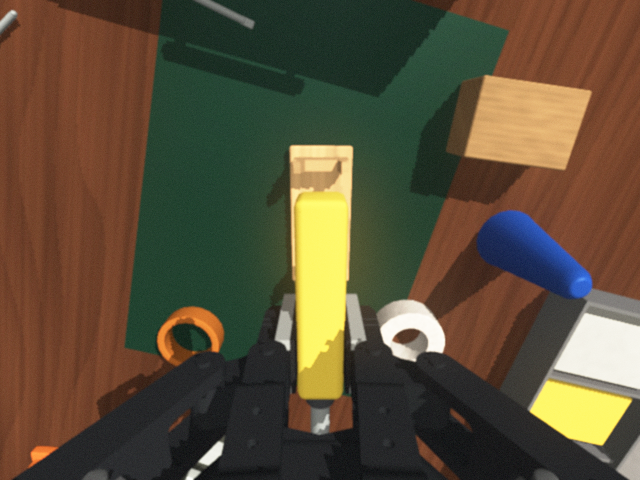

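```bash
cat >> h.py <<'E'
YP=np.radians(-11.6); PX=np.array([np.cos(YP),np.sin(YP),0]); PY=np.array([-np.sin(YP),np.cos(YP),0]); AP=np.arctan2(-PY[1],-PY[0])
GAP=np.array([.6725,-.0733,.1737])
ROD=.0985; DZ=.0023
def tcp_for(out,dz=0,dx=0): return GAP+PY*(out+ROD)+PX*dx+np.array([0,0,dz-DZ])
QP=down(AP).as_quat()
def tipnow():
    o=get_obs(); M=R.from_quat(o["orientation"]).as_matrix(); p=o["position"]+M[:,0]*ROD+np.array([0,0,DZ]); d=p-GAP
    return np.array([d@PX,d@PY,d[2]])*1000
E
python3 - <<'E'
from h import *
bot.reach(tcp_for(.09,.07),QP); bot.servo_line(tcp_for(.05),velocity=.15); bot.servo_line(tcp_for(.015),velocity=.06); bot.dwell(.4)
o=get_obs(); print(o["time_s"],tipnow().round(2),o["position"].round(4),tcp_for(.015).round(4),o["wrist_force"].round(2),o["ft_torque"].round(3)); cam("wrist","w10"); c=cam("side","s10"); c=cam("scene","t10")
a=cv2.imread("pics/s10.png"); cv2.imwrite("pics/s10c.png",cv2.resize(a[170:270,220:340],(720,600),interpolation=cv2.INTER_CUBIC))
E
```

```text
16.075 [-0.   15.19 -0.02] [0.6953 0.0381 0.1714] [0.6953 0.0379 0.1714] [ 0.19  0.6  -1.61] [0.043 0.003 0.041]
```

View pics/s10c.png

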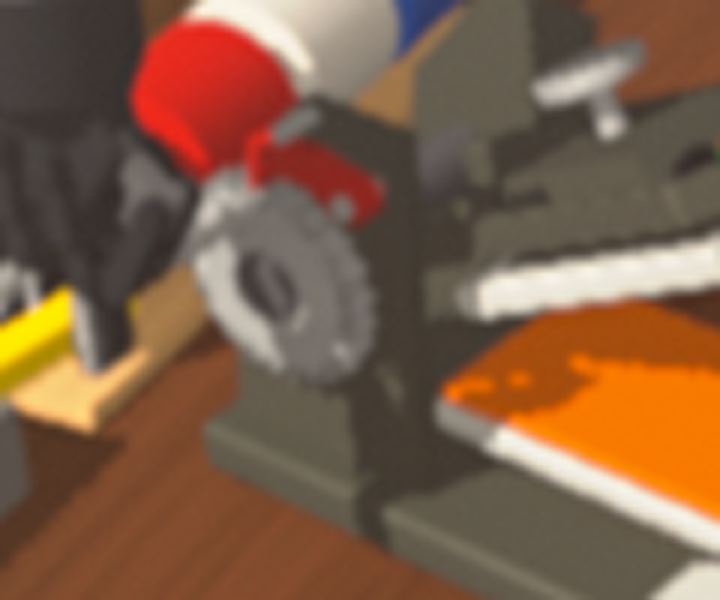

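View pics/t10.png

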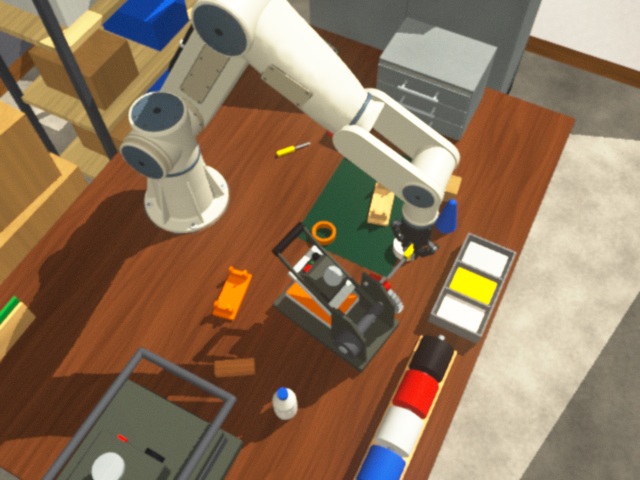

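View pics/w10.png

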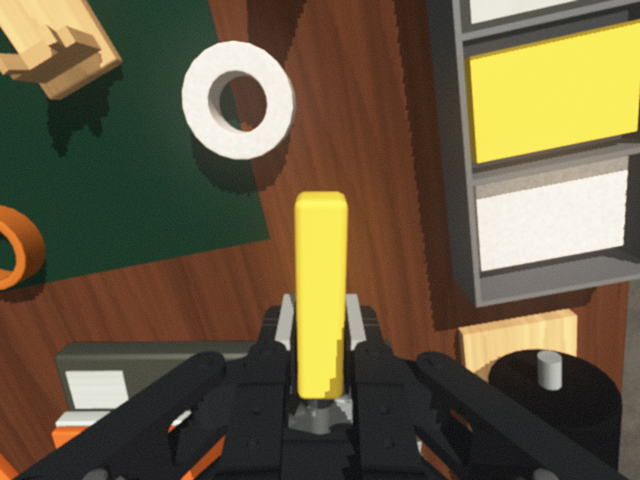

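Run:
```python
from h import *
for n in("s10","t10"):
    c=load(n); tip=GAP+PY*.0152; back=tip+PY*.07
    print(n,"gap",proj(c,GAP).round(1),"tip",proj(c,tip).round(1),"back",proj(c,back).round(1),"gap+10mm z",proj(c,GAP+[0,0,.01]).round(1))
s=cv2.imread("pics/s10.png")[190:240,220:300]; t=cv2.imread("pics/t10.png")[235:305,360:440]
f=lambda i,k:cv2.resize(np.clip((i/255.)**.6*255,0,255).astype('uint8'),(400,k),interpolation=cv2.INTER_CUBIC)
cv2.imwrite("pics/st10.png",cv2.hconcat([cv2.copyMakeBorder(f(s,250),0,100,0,0,cv2.BORDER_CONSTANT),f(t,350)]))
```

```text
s10 gap [267.2 201.8] tip [263.  204.4] back [242.5 217.2] gap+10mm z [266.9 198.3]
t10 gap [383.6 282.1] tip [387.2 277.8] back [403.6 258.6] gap+10mm z [383.9 280.2]
```

View pics/st10.png

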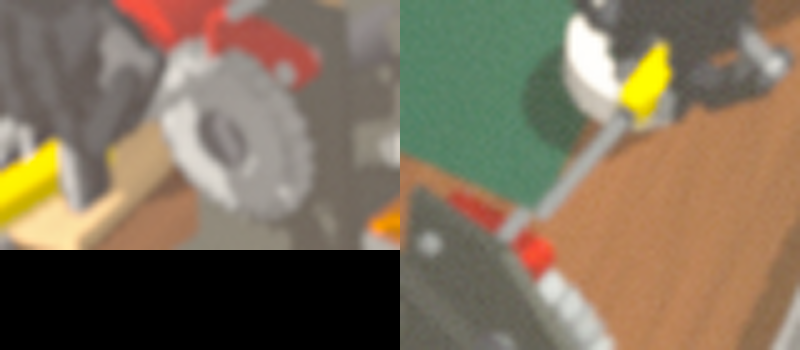

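```bash
cat >> h.py <<'E'
def F(n=4):
    a=[]
    for _ in range(n):
        bot.dwell(.01); a.append(get_obs()["wrist_force"])
    f=np.mean(a,0); return np.array([f@PX,f@PY,f[2]])
E
python3 - <<'E'
from h import *
t0=get_obs()["time_s"]
for i in range(3): print(F().round(2))
t1=get_obs()["time_s"]; b=np.mean([F() for _ in range(3)],0); np.save("base.npy",b)
for out in np.arange(.013,-.0021,-.001):
    bot.servo_line(tcp_for(out),velocity=.02); f=F(3)-b
    print(round(out*1e3,1),tipnow().round(2),f.round(2))
    if abs(f[1])>2 or abs(f[2])>2.5: print("STOP"); break
print(t1-t0,get_obs()["time_s"]-t1)
E
```

```text
[-0.04  0.33 -1.39]
[ 0.03 -0.24 -1.37]
[-0.16  0.16 -1.29]
13.0 [1.000e-02 1.283e+01 3.000e-02] [ 0.3 -0.2  0.1]
12.0 [1.000e-02 1.195e+01 3.000e-02] [-0.39 -0.16 -0.61]
11.0 [-1.000e-02  1.093e+01 -0.000e+00] [ 0.19 -0.08  0.31]
10.0 [0.   9.96 0.01] [ 0.1  -0.08  0.1 ]
9.0 [-0.02  8.95 -0.01] [0.16 0.07 0.15]
8.0 [-0.02  7.97 -0.02] [0.06 0.59 0.16]
7.0 [-0.01  6.93 -0.  ] [-0.01 -0.16  0.02]
6.0 [ 0.01  5.95 -0.01] [-0.19  0.13  0.14]
5.0 [-0.    4.95  0.01] [ 0.21  0.32 -0.04]
4.0 [0.02 3.95 0.01] [ 0.03 -0.    0.04]
3.0 [-0.02  2.95 -0.  ] [-0.07  0.23 -0.48]
2.0 [-0.02  1.95 -0.01] [ 0.28 -0.03 -0.02]
1.0 [-0.01  0.92  0.01] [ 0.14  0.06 -0.03]
0.0 [-0.04 -0.04 -0.01] [0.02 0.13 0.64]
-1.0 [-0.03 -1.05 -0.  ] [-0.34  0.46  0.  ]
-2.0 [-0.01 -2.05 -0.01] [-0.46  0.18 -0.27]
0.09999999999999787 4.5
```

Run:
```python
from h import *
b=np.load("base.npy")
for out in np.arange(-.003,-.0131,-.001):
    bot.servo_line(tcp_for(out),velocity=.03); f=F(3)-b
    print(round(out*1e3,1),tipnow().round(2),f.round(2))
    if abs(f[1])>2 or abs(f[2])>2: print("STOP"); break
print(get_obs()["time_s"])
cam("side","s11"); cam("scene","t11")
s=cv2.imread("pics/s11.png")[190:240,220:300]; t=cv2.imread("pics/t11.png")[235:305,360:440]
f=lambda i,k:cv2.resize(np.clip((i/255.)**.6*255,0,255).astype('uint8'),(400,k),interpolation=cv2.INTER_CUBIC)
cv2.imwrite("pics/st11.png",cv2.hconcat([cv2.copyMakeBorder(f(s,250),0,100,0,0,cv2.BORDER_CONSTANT),f(t,350)]))
```

```text
-3.0 [-0.01 -3.02 -0.  ] [0.62 0.06 0.2 ]
-4.0 [-0.02 -4.06 -0.02] [-0.24  0.32  0.24]
-5.0 [ 0.01 -5.02  0.01] [-0.02  0.22  0.24]
-6.0 [-0.   -6.05  0.  ] [-0.31 -0.59  0.1 ]
-7.0 [-0.02 -7.04 -0.02] [-0.25  0.46 -0.11]
-8.0 [-0.   -8.06  0.  ] [0.37 0.1  0.51]
-9.0 [-0.02 -9.06 -0.02] [-0.46  0.02  0.42]
-10.0 [-1.000e-02 -1.003e+01  0.000e+00] [-0.34  0.7   0.07]
-11.0 [ -0.   -11.05  -0.02] [-0.13  0.26 -0.18]
-12.0 [-1.0e-02 -1.2e+01  0.0e+00] [ 0.27 -0.04 -0.26]
-13.0 [-0.000e+00 -1.305e+01  1.000e-02] [0.05 0.14 0.09]
23.85
```

View pics/st11.png

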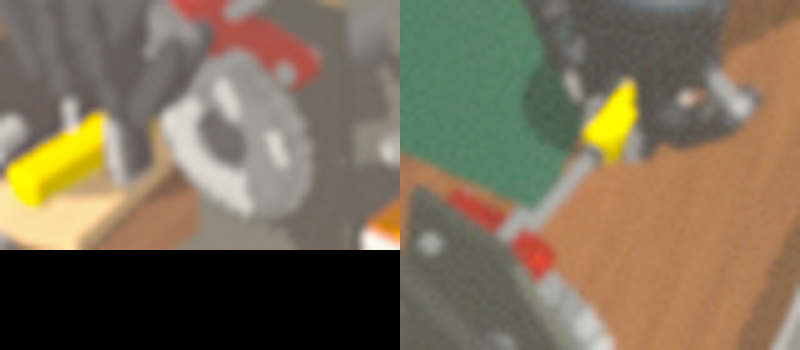

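No contact force on the way in, and the scene view shows the rod running under the red pawl. Now I raise it in small steps under force watch.

Run:
```python
from h import *
b=np.load("base.npy"); log=[]
dz=0
while dz<.0048:
    dz+=.00025
    bot.servo_line(tcp_for(-.013,dz),velocity=.01); f=F(4)-b; tp=tipnow(); log.append((dz*1e3,tp[2],f[2]))
    print(round(dz*1e3,2),tp.round(2),f.round(2))
    if f[2]<-7.5: print("STOP force"); break
    if f[2]<-3 : pass
    # stop early for inspection when force fell after a peak
    m=min(l[2] for l in log)
    if m<-2.5 and f[2]>m+1.5: print("freed?"); break
print(get_obs()["time_s"])
```

```text
0.25 [-1.000e-02 -1.297e+01  2.400e-01] [-0.16  0.01 -0.19]
0.5 [  0.03 -13.     0.53] [-0.37  0.18  0.15]
0.75 [ -0.   -13.01   0.74] [ 0.5   0.73 -0.08]
1.0 [-1.000e-02 -1.299e+01  9.800e-01] [ 0.13  0.09 -0.18]
1.25 [ -0.03 -13.     1.16] [ 0.15 -0.26 -0.51]
1.5 [ -0.08 -13.02   1.4 ] [ 0.21 -0.03 -1.14]
1.75 [ -0.08 -12.99   1.64] [ 0.11  0.47 -2.43]
2.0 [ -0.1  -13.     1.86] [ 0.73  0.27 -3.05]
2.25 [ -0.1  -12.97   2.11] [ 0.47 -0.32 -3.87]
2.5 [ -0.11 -13.01   2.46] [-0.24 -0.16 -3.55]
2.75 [ -0.1  -13.01   2.69] [-0.42  0.01 -4.19]
3.0 [ -0.08 -12.99   2.96] [-0.71 -0.27 -4.21]
3.25 [ -0.06 -13.01   3.25] [-0.65 -0.11 -4.03]
3.5 [ -0.04 -12.99   3.51] [-1.17  0.59 -4.2 ]
3.75 [ -0.04 -13.     3.77] [-1.18  0.16 -3.93]
4.0 [ -0.04 -12.99   3.99] [-1.85  0.72 -4.23]
4.25 [ -0.03 -13.01   4.25] [-1.61  0.51 -4.27]
4.5 [  0.12 -13.02   4.61] [-1.19  0.11 -3.54]
4.75 [  0.13 -13.     4.86] [-1.49  0.44 -3.07]
5.0 [  0.4  -12.97   5.39] [-0.11 -0.2  -1.77]
freed?
29.6167
```

Run:
```python
from h import *
b=np.load("base.npy")
print(get_obs()["time_s"],tipnow().round(2),(F(6)-b).round(2)); cam("scene","t12"); bot.dwell(1.2); cam("scene","t13"); cam("side","s13"); print(get_obs()["time_s"],tipnow().round(2),(F(6)-b).round(2))
r=[cv2.resize(cv2.imread(f"pics/{n}.png")[210:380,240:440],(400,340)) for n in("t11","t13")]
cv2.imwrite("pics/t1213.png",cv2.hconcat(r))
```

```text
29.6167 [  0.4  -12.97   5.39] [-0.03 -0.22 -1.42]
31.0167 [  0.02 -13.01   5.01] [ 0.86  0.03 -1.18]
```

View pics/t1213.png

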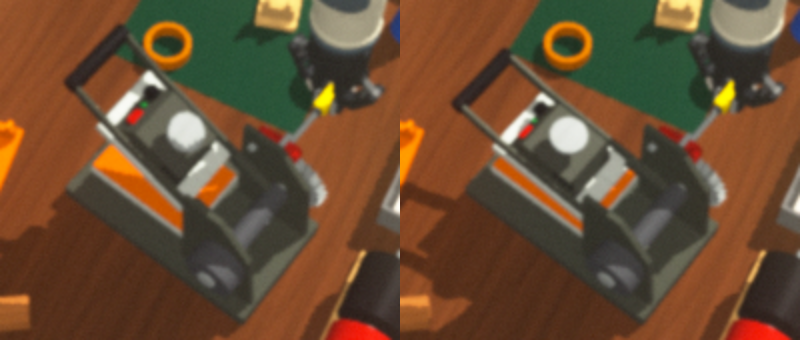

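The head is sinking: its handle moved from (95,55) to (480,80) in the crop. I add a small height margin and watch.

Run:
```python
from h import *
b=np.load("base.npy")
bot.servo_line(tcp_for(-.013,.0052),velocity=.01); print(get_obs()["time_s"],tipnow().round(2),(F(4)-b).round(2))
for i in range(3):
    bot.dwell(.8); cam("scene",f"t14_{i}"); print(get_obs()["time_s"],tipnow().round(2),(F(4)-b).round(2))
r=[cv2.resize(cv2.imread(f"pics/{n}.png")[210:380,240:440],(400,340)) for n in("t14_0","t14_2")]
cv2.imwrite("pics/t14.png",cv2.hconcat(r))
```

```text
31.3167 [ -0.06 -13.01   5.16] [ 0.84  0.08 -1.78]
32.2 [ -0.04 -13.01   5.19] [ 0.99  0.27 -1.03]
33.0833 [ -0.02 -13.02   5.2 ] [ 0.22  0.43 -1.19]
33.9667 [-1.000e-02 -1.301e+01  5.200e+00] [ 0.67  0.47 -1.4 ]
```

View pics/t14.png

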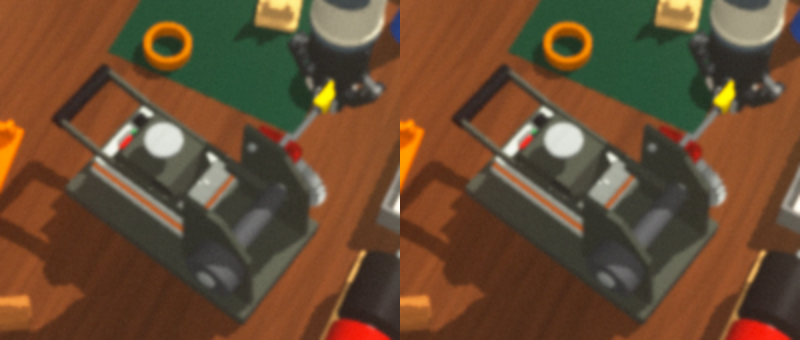

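Run:
```python
from h import *
cam("side","s15"); b=np.load("base.npy"); print(get_obs()["time_s"],(F(4)-b).round(2))
d=[cv2.imread(f"pics/t14_{i}.png")[210:380,240:330].astype(int) for i in range(3)]
print(abs(d[0]-d[1]).mean(),abs(d[1]-d[2]).mean())
r=[cv2.resize(cv2.imread(f"pics/{n}.png")[150:290,255:405],(400,373),interpolation=cv2.INTER_CUBIC) for n in("side0","s15")]
cv2.imwrite("pics/s15c.png",cv2.hconcat(r))
```

```text
34.05 [ 0.9   0.47 -1.37]
2.098104575163399 2.0971459694989107
```

View pics/s15c.png

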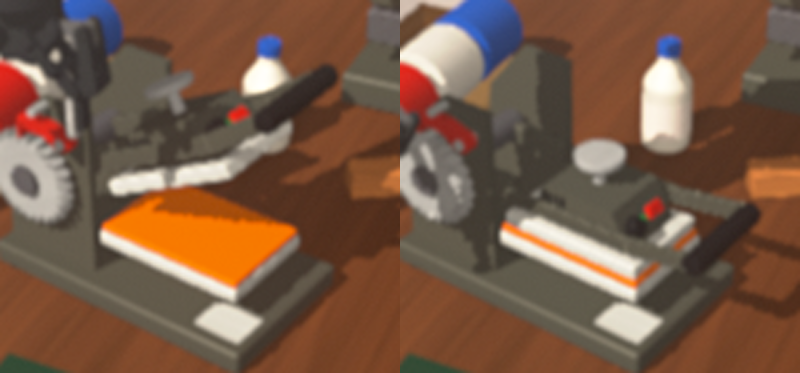

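The side view shows the white platen flat on the orange pad, and the head no longer moves. I lower the rod to mid-gap and draw it out.

Run:
```python
from h import *
b=np.load("base.npy")
for dz in (.004,.003,.002,.001,.0003):
    bot.servo_line(tcp_for(-.013,dz),velocity=.015); f=F(3)-b; print(dz,tipnow().round(2),f.round(2))
    if f[2]>3: print("STOP"); break
else:
  for out in (-.010,-.006,-.002,.004,.012):
    bot.servo_line(tcp_for(out,.0003),velocity=.03); f=F(3)-b; print(out,f.round(2))
    if abs(f[1])>4 or abs(f[2])>4: print("STOP"); break
  else:
    bot.servo_line(tcp_for(.06,.0003),velocity=.15); bot.servo_line(tcp_for(.09,.07),velocity=.25)
bot.dwell(.2);print(get_obs()["time_s"]); cam("side","s16"); cam("wrist","w16"); cam("scene","t16")
cv2.imwrite("pics/s16c.png",cv2.resize(cv2.imread("pics/s16.png")[150:290,230:405],(700,560),interpolation=cv2.INTER_CUBIC))
```

```text
0.004 [-1.000e-02 -1.301e+01  3.900e+00] [ 0.82  0.47 -1.13]
0.003 [-1.000e-02 -1.302e+01  2.940e+00] [ 0.47  0.48 -1.18]
0.002 [ -0.03 -13.     1.93] [ 0.61 -0.33 -1.67]
0.001 [ 1.00e-02 -1.30e+01  1.06e+00] [ 0.53  0.2  -0.04]
0.0003 [-1.000e-02 -1.301e+01  3.000e-01] [-0.32  0.1  -0.45]
-0.01 [ 0.04  0.25 -0.39]
-0.006 [ 0.02 -0.23 -0.09]
-0.002 [-0.23  0.16  0.17]
0.004 [-0.05 -0.1   0.1 ]
0.012 [0.53 0.11 0.66]
38.2833
```

View pics/s16c.png

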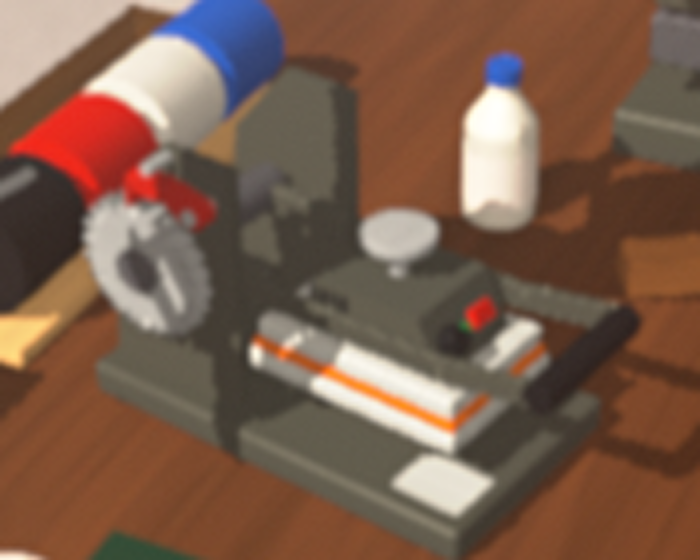

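View pics/w16.png

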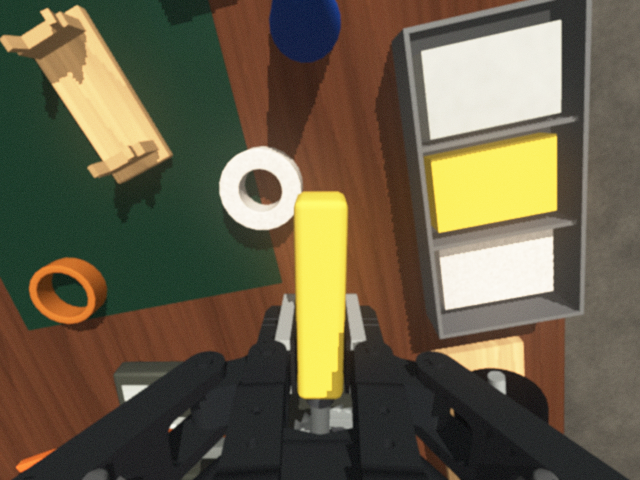

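The pawl is back in, the head is closed, and the rod has not shifted in the grip (handle end still at (321,193)). Now I lay it back.

Run:
```python
from h import *
q=down(AR).as_quat()
o=get_obs(); bot.servo_line(o["position"]+np.array([0,0,.03]),velocity=.2)
bot.reach(GP+np.array([0,0,.2]),q); bot.servo_line(GP+np.array([0,0,.03]),velocity=.2); bot.dwell(.3); b=F(8)
for dz in (.02,.012,.008,.005,.003,.0015,.0005,-.0005):
    bot.servo_line(GP+np.array([0,0,dz]),velocity=.05); f=F(3)-b; print(dz,f.round(2),get_obs()["position"].round(4))
    if f[2]>3: break
cam("wrist","w17"); print(get_obs()["time_s"])
```

```text
0.02 [ 0.3   0.27 -1.12] [0.5282 0.2586 0.0625]
0.012 [-0.2  -0.18 -0.13] [0.5283 0.2586 0.0546]
0.008 [-0.34 -0.28 -0.52] [0.5285 0.2587 0.0508]
0.005 [-0.28 -0.28 -0.66] [0.5285 0.2587 0.0479]
0.003 [-0.71 -0.25  0.7 ] [0.5285 0.2587 0.0459]
0.0015 [-0.45  0.01 -0.01] [0.5285 0.2587 0.0444]
0.0005 [-0.51  0.5   0.38] [0.5286 0.2588 0.0435]
-0.0005 [-1.58 -0.71  7.57] [0.5287 0.2588 0.0432]
43.4333
```

View pics/w17.png

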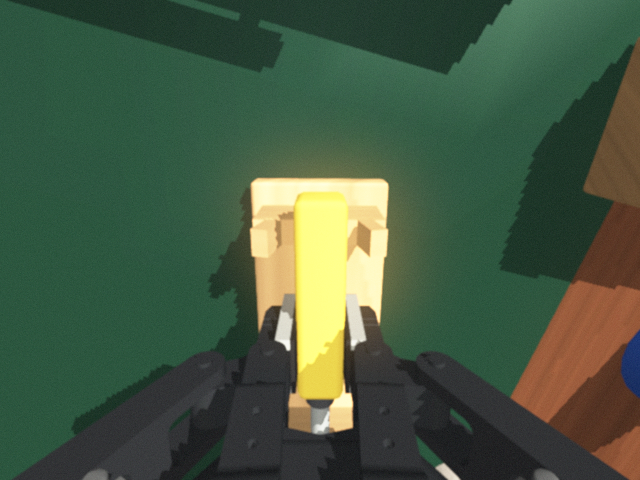

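The rod touches down at the same height as at the grasp, and the picture matches w8. I release, retreat and check.

Run:
```python
from h import *
bot.servo_line(GP+np.array([0,0,.0004]),velocity=.05)
hand.move_gripper(.03); hand.move_gripper(.06); bot.dwell(.2)
bot.servo_line(GP+np.array([0,0,.05]),velocity=.1); bot.servo_line(GP+np.array([0,0,.22])+rr*.1,velocity=.3)
bot.dwell(.3); c=cam("wrist","w18"); cam("side","s18"); print(get_obs()["time_s"])
```

```text
46.425
```

View pics/w18.png

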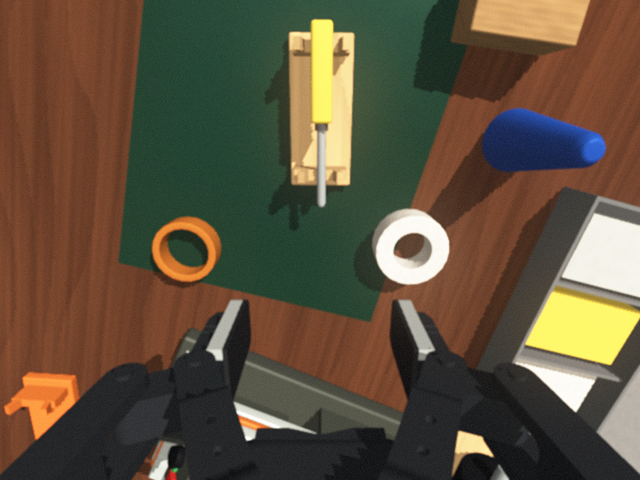

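View pics/s18.png

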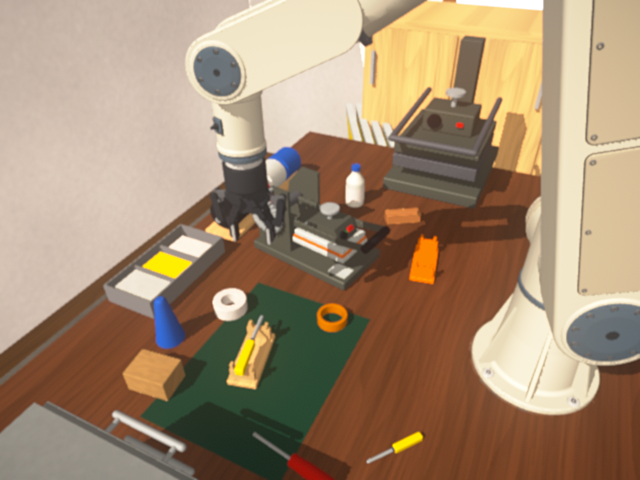

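Run:
```python
from h import *
c=load("w18"); print("tip",plane(c,(321.5,206),.045).round(4)," before",TIP, "collar",plane(c,(321.5,123),.045).round(4),"before .535 .238")
print(get_obs()["wrist_force"].round(2)); hand_in()
```

```text
tip [0.5546 0.1638 0.045 ]  before [0.5537 0.1635 0.045 ] collar [0.535  0.2375 0.045 ] before .535 .238
[-0.82 -0.05 -0.25]
the job is handed in; nothing more can be done
```

I took the rod from its wooden rest, lifted the pawl with it until the head had sunk onto its pad, drew the rod out and laid it back in its rest. I handed the job in at about 46.5 s; no verdict was reported.

**Pawl lift:** the rod went in under the pawl without touching anything. Raising it, the force peaked at about 4.3 N at the wrist and fell to 1–2 N once the pawl was free. I could not read the pawl angle directly. That it went past 0.10 rad is inferred from about 3.8 mm of lift and from the head sinking without catching.

**Last checks:**
- **Head:** the platen lies flat on the orange pad and stopped moving.
- **Pawl:** after I drew the rod out, the picture shows it back in the teeth. In the final side view the gripper hides it.
- **Rod:** it lies in both notches, with its tip within about 1 mm of where it started.
- **Bystanders:** those visible in the last pictures look where they were.

**Disagreement found:** the wrist camera read heights about 2.2 mm too high, checked against the rod tip's known 45 mm. I corrected for it, and the rod then met the pawl at the expected height to within about 0.2 mm.

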